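# Shut the gasketed dry case until its latch catches

## Robot

A 6-joint arm with a two-finger parallel gripper is mounted at the origin on a cart in front of the work surface, level with it; the furniture and walls round the work are solid. World frame = base frame: x ahead of the robot, y to its left, z up, the work surface at z = 0. Lengths are in mm, angles in rad, forces in N, time in s.
With the tool pointing down it reaches from about 400 to 925 mm from the base axis. Payload 12.5 kg.
Tool frame: the origin (TCP) lies on the centre line of the jaws, within the pads' length; the fingertips stand 19 mm ahead of it and the grasp point (between the pads) is the TCP; z points along the fingers, y is the line along which they close (so a half turn about z gives the same grasp; the last joint's range is limited). The gripper opens to 95 mm and grips with 3 to 60 N. Pads are 20 mm wide; open, the fingers measure 119 mm over their backs; the gripper's body (75 mm by 180 mm) begins 59 mm behind the grasp point.
Start: joints at [1.127, 0.491, 1.559, -0, 1.092, -0.106], TCP at [207.116, 589.701, 233.661] pointing down, gripper open.
Joint ranges: [-3.1, 3.1], [-0.84, 2.19], [0.05, 2.79], [-1.13, 4.28], [0.06, 2.93], [-2.69, 2.69]. Speed limits (rad/s): [2.22, 2.22, 2.79, 3.14, 3.14, 3.14].

## Interface

Orientations are given as [roll, pitch, yaw] about the fixed x, y, z axes, in that order (R = Rz(yaw) Ry(pitch) Rx(roll)).
In Python, from cell import state, read_camera, job_done gives the robot as it stands.
- The arm moves only by the tool arm_command, never from a script. Its argument "deltas" is a list of rows, each an object of numbers: "dx", "dy", "dz": the shift along the world's x, y, z in m; "yaw": the turn about the world's z in degrees. In form: [{"dx": .., "dy": .., "dz": .., "yaw": ..}, ...]. A call has 1 to 20 rows; each row shifts and turns the commanded pose from where the row before left it; what a row does not reach is not made up. A row lasts 1/10 s, in which the tool goes at most 50 mm and 8.59 degrees, less where a joint would pass 70% of its speed; a pose out of reach is approached as far as the arm can. A call with a gripper value outside its range is refused whole. "gripper" is the finger opening in m, from 0 to 0.0951, set as the call begins (left out, the last holds). The fingers move at their own pace and stop on an object; the grip force is fixed at half the most. Time passes only in rows, so rows that do not move let the fingers close. It gives the time, the measured TCP pose, the force, the opening and the grip force at its end, in the units of the state.
- state(): the state, without advancing time (a new reading comes with each control period).
- read_camera(name): name is "scene" or "side" or "wrist"; returns a dict with "color" (384x512x3 uint8, red, green, blue), "range_z" (384x512 float32, mm along the optical axis (not along the pixel's ray), 0 where there is no reading), "fx", "fy", "cx", "cy" (pixels), "extrinsics" (4x4, takes a point from camera to world coordinates). Camera axes: x right, y up, looking along -z (the intrinsics and any distortion apply to the point x, -y, -z); pixel columns grow to the right and rows downward; lengths in mm; the calibration is good to about 2 mm. A picture is of the moment at which its call begins.
- job_done(): hands the job in; it is judged then, once.
The state is a dict: "t": time; "joints": joint angles; "qvel": joint speeds; "tau": joint torques, N m; "eef_pos": TCP position; "tcp_rot": TCP orientation; "ft_force": force on the tool from outside, world axes, zero at the start; "moment": the same for the moment, N m; "opening": opening from 0.0 (shut) to 1.0 (fully open); "grip_force": force on a finger pad.
Only numpy, scipy, OpenCV 4.12 (cv2) and the standard library are available. Lean on these libraries where they do the work, as an engineer would, in place of code of your own. Each camera call takes 0.05 s, during which the arm holds its last target. There are 200 camera calls.

## Task

Put the small walnut blank away in the open wooden dry case: lay it flat on the case's floor and let go of it, then swing the lid shut and press it down against the rubber gasket until the spring hook at the front catches the lid and holds it by itself. Do not force the case (never push on it with more than 40 N) and leave the other things on the table where they are.

Things in the scene. Friction and masses are not known exactly. Their poses are not given: they have to be found in the camera images.
- case: Wooden dry case screwed to the table, 180 x 160 mm outside, rim 56 mm high, walls 10 mm thick, inner floor 16 mm above the table. Origin: centre of its underside; z up. The lid hinges at its far side (+x); the latch is at the middle of the front (-x side, facing the robot). A black rubber gasket stands 22 mm above the rim at the front, less at the hinge.
- lid (a joint): Lid angle in rad: 0 level, growing as it opens, about 1.55 (upright) at the start. The stiff hinge keeps the lid where it is left (2 to 3 N at the thumb plate swings it). Pressed but not caught, the gasket lifts it again, to 0.085 or more; caught by the hook it stays between -0.015 and 0.07.
- thumb_plate (a point): Centre of the outer face of the 36 x 50 mm thumb plate on the lid near its free edge: the place to press. 155 mm from the hinge axis, 8 mm outward of the plane through it. z: the lid's outward normal (up when shut, away from the robot when open); -x: toward the free edge. Lid: 10 mm thick, 164 mm wide, outer face 6 mm outward of the hinge plane, 180 mm from axis to edge, latch bar at 190 mm.
- walnut_mid (a point): Centre of the walnut blank, a plain dark brown block 36 x 62 x 26 mm (x, y, z; grasp it across the 36 mm, its x axis), lying flat on the table with its z up. It is the shorter and thicker of the two wooden blanks. About 45 g.
- maple: Pale maple blank, 42 x 85 x 20 mm, longer and flatter, a bystander; origin at the centre of its underside.
- glue_bottle: Standing glue bottle, 58 mm across, 166 mm tall, a bystander; origin at the centre of its underside.
- wax_tin: Flat round wax tin, 80 mm across, 21 mm high, a bystander; origin at the centre of its underside.
- sanding_block: Sanding block, 60 x 106 x 33 mm, a bystander; origin at the centre of its underside.
- chisel: Bench chisel lying behind the case, 245 mm long, 25 mm thick, a bystander; origin under its middle.
- lid_hinge (a point): Middle of the lid's hinge axis, fixed to the case: 95 mm behind the case's centre and 66 mm above the table. The axis runs along this frame's y (the case's y).
- latch (a point): Middle of the latch at the case's front, 71 mm above the table: a 50 mm wide spring hook, top about 92 mm high, over a stop. Its height differs by up to 7 mm up or down between starts and is NOT measured (this point does not follow it): feel for the catch. It needs a push of 8 to 25 N on the thumb plate; the stop comes 1 to 2 mm lower, where the force rises steeply.

How it is judged:
By the outcome, as a careful person would: the job done as asked, in the order asked, and still so for the second after the job is handed in, with the robot touching nothing.
It also fails if it takes over 64 s, if anything falls off the work surface, if the arm or the gripper's body presses on something with over 40 N, if the wrist force passes 120 N, or if a joint passes its speed limit or range.

## Working session

There is one attempt and no reset: what is moved stays moved. The work goes in short steps, Python scripts to look and compute and a tool call to move; the robot and the scene stay as the last step left them, time stands still between calls to the robot, and variables do not carry over. Pictures are saved under pics/ and viewed, at most 10 in all, crops included, and the job is handed in when it is done.

Besides the shell and the picture viewer there is one more tool, called after "Request:" by a JSON object that holds its "op" and its "data". arm_command: Moves the arm, as the interface text tells. Its arguments: {"type":"object","properties":{"deltas":{"type":"array"},"gripper":{"type":"number"}},"required":["deltas"]}

```bash
mkdir -p pics; cat > h.py <<'E'
import numpy as np, cv2
from cell import state, read_camera, job_done
def pts(c):
    z=c["range_z"].astype(float); v,u=np.mgrid[:z.shape[0],:z.shape[1]]
    P=np.stack([(u-c["cx"])/c["fx"]*z,-(v-c["cy"])/c["fy"]*z,-z,np.ones_like(z)],-1)
    W=(P@np.array(c["extrinsics"]).T)[...,:3]; W[z<=0]=np.nan
    return W
def cam(n):
    c=read_camera(n); return c,pts(c)
E
python3 - <<'E'
from h import *
s=state(); print({k:np.round(v,3) for k,v in s.items()})
for n in("scene","side"):
    c,W=cam(n); np.savez(f"{n}0.npz",color=c["color"],W=W); print(n,np.round(c["extrinsics"],2).tolist(),c["fx"],c["cx"],c["cy"],[k for k in c])
    cv2.imwrite(f"pics/{n}0.png",cv2.cvtColor(c["color"],cv2.COLOR_RGB2BGR))
E
```

```text
{'t': np.float64(0.0), 'joints': array([ 1.127,  0.492,  1.559,  0.   ,  1.092, -0.106]), 'qvel': array([-0.   , -0.001, -0.001, -0.   , -0.001,  0.   ]), 'tau': array([-1.0000e-03, -6.1265e+01, -2.5819e+01,  6.9000e-02,  4.8000e-02,
       -0.0000e+00]), 'eef_pos': array([207.02 , 589.493, 233.065]), 'tcp_rot': array([-3.141, -0.   ,  2.804]), 'ft_force': array([ 0.222,  0.576, -0.795]), 'moment': array([0.002, 0.013, 0.055]), 'grip_force': np.float64(0.0), 'opening': np.float64(0.998)}
scene [[0.7, 0.41, -0.58, -37.69], [-0.71, 0.42, -0.56, -614.8], [0.02, 0.81, 0.59, 752.1], [0.0, 0.0, 0.0, 1.0]] 412.45825213421546 259.37155044239756 194.71191562961008 ['color', 'range_z', 'fx', 'fy', 'cx', 'cy', 'extrinsics']
side [[0.97, 0.18, -0.18, 380.31], [-0.25, 0.63, -0.73, -995.87], [-0.01, 0.76, 0.65, 985.03], [0.0, 0.0, 0.0, 1.0]] 457.9589005244188 243.13646414662244 192.82358845117062 ['color', 'range_z', 'fx', 'fy', 'cx', 'cy', 'extrinsics']
```

View pics/scene0.png

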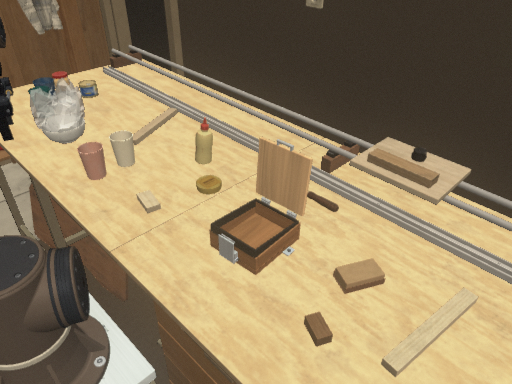

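View pics/side0.png

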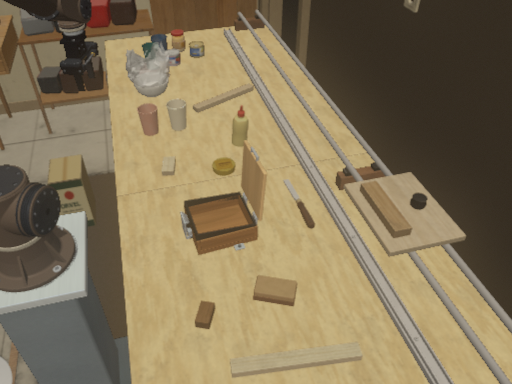

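The scene view shows the walnut blank at (318,328), the sanding block at (360,275) and the case at (255,233), with its lid upright at (283,175). The side view has the walnut at (205,314) and the case at (220,222).

```bash
python3 - <<'E'
from h import *
def rect(P): 
    r=cv2.minAreaRect(P.astype(np.float32)[:,:2]); return np.round(r[0],1),np.round(r[1],1),round(r[2],1)
for n,wb,cb,lb in(("scene",(298,338,305,350),(205,305,195,270),(255,312,138,215)),("side",(190,220,297,332),(178,262,190,252),(240,268,140,220))):
    d=np.load(n+"0.npz");W=d["W"];
    def sub(b): return W[b[2]:b[3],b[0]:b[1]].reshape(-1,3)
    a=sub(wb); t=a[(a[:,2]>20)&(a[:,2]<32)]; print(n,"walnut top",rect(t),np.median(t[:,2]),len(t)); t=a[(a[:,2]>6)&(a[:,2]<40)];print("  all",rect(t))
    a=sub(cb); t=a[(a[:,2]>10)&(a[:,2]<25)]; print(" floor",rect(t),len(t)); t=a[(a[:,2]>48)&(a[:,2]<84)&(a[:,0]<700)]; print(" rim",rect(t),len(t), np.nanpercentile(t,[2,50,98],axis=0).round(0).tolist())
    t=a[(a[:,2]>6)&(a[:,2]<54)]; print(" body",rect(t))
    a=sub(lb); t=a[(a[:,2]>100)&(a[:,2]<260)&(a[:,0]<900)]; m=np.median(t,0); t=t[np.linalg.norm(t-m,axis=1)<130]; print(" lid",m.round(1),np.linalg.svd(t-t.mean(0),full_matrices=False)[2][2].round(3),np.percentile(t,[1,99],axis=0).round(0).tolist())
E
```

```text
Traceback (most recent call last):
cv2.error: OpenCV(4.12.0) /io/opencv/modules/imgproc/src/convhull.cpp:143: error: (-215:Assertion failed) total >= 0 && (depth == CV_32F || depth == CV_32S) in function 'convexHull'
```

```bash
python3 - <<'E'
from h import *
for n,pp in(("scene",[(318,326),(318,345),(300,300),(255,233),(283,175)]),("side",[(205,312),(205,335),(220,215),(255,180)])):
    d=np.load(n+"0.npz");W=d["W"]; print(np.isnan(W).mean(),np.nanmin(W[...,2]))
    for u,v in pp: print(n,u,v,np.nanmedian(W[v-2:v+3,u-2:u+3].reshape(-1,3),0).round(1))
E
```

```text
0.004007975260416667 -863.4873621025272
scene 318 326 [ 437.2 -332.7   26.3]
scene 318 345 [ 415.3 -353.1    2.8]
scene 300 300 [ 480.5 -249.8    1.1]
scene 255 233 [557.5 -24.   16.1]
scene 283 175 [644.3 -37.  169.8]
0.0038960774739583335 -866.8603810688469
side 205 312 [ 444.  -330.1   28.1]
side 205 335 [ 433.1 -376.8    1.3]
side 220 215 [556.3   8.   19.1]
side 255 180 [649.1 -56.5 185.6]
```

Depth is good; the failure was an index/slice issue (empty or non-contiguous). Fix it.

```bash
cat > m.py <<'E'
from h import *
def rect(P):
    P=np.ascontiguousarray(P[:,:2],dtype=np.float32)
    if len(P)<4: return len(P)
    r=cv2.minAreaRect(P.reshape(-1,1,2)); return np.round(r[0],1),np.round(r[1],1),round(r[2],1)
E
python3 - <<'E'
from m import *
A=[]
for n in("scene","side"):
    d=np.load(n+"0.npz");W=d["W"]; hsv=cv2.cvtColor(d["color"],cv2.COLOR_RGB2HSV)
    near=lambda x0,x1,y0,y1,z0,z1:(W[...,0]>x0)&(W[...,0]<x1)&(W[...,1]>y0)&(W[...,1]<y1)&(W[...,2]>z0)&(W[...,2]<z1)
    for nm,b in dict(wal=(390,500,-390,-280,21,33),walall=(390,500,-390,-280,7,40),floor=(450,680,-150,150,11,24),body=(420,700,-160,160,8,56),rim=(420,640,-160,160,58,88),lid=(580,760,-200,200,110,270)).items():
        m=near(*b)
        m=cv2.morphologyEx(m.astype(np.uint8),cv2.MORPH_OPEN,np.ones((2,2),np.uint8))>0
        t=W[m]; print(n,nm,len(t),rect(t),np.percentile(t,[1,50,99],axis=0).round(0).tolist() if len(t) else '')
        if nm=="lid":
            u,s,v=np.linalg.svd(t-np.median(t,0),full_matrices=False);print(v[2].round(3))
E
```

```text
scene wal 467 (array([ 447.4, -331. ]), array([71.7, 41.7]), 59.1) [[nan, nan, nan], [nan, nan, nan], [nan, nan, nan]]
scene walall 588 (array([ 445.3, -329.9]), array([71. , 47.7]), 60.2) [[nan, nan, nan], [nan, nan, nan], [nan, nan, nan]]
scene floor 1396 (array([542.1, -52. ]), array([197.2, 149.1]), 13.4) [[nan, nan, nan], [nan, nan, nan], [nan, nan, nan]]
scene body 2980 (array([558.4, -54.4]), array([201.6, 160.6]), 26.4) [[nan, nan, nan], [nan, nan, nan], [nan, nan, nan]]
scene rim 1200 (array([587.9,  -2.4]), array([326. ,  98.2]), 27.9) [[nan, nan, nan], [nan, nan, nan], [nan, nan, nan]]
scene lid 2621 (array([825.2,  85.3]), array([516.6, 131.3]), 35.3) [[nan, nan, nan], [nan, nan, nan], [nan, nan, nan]]Traceback (most recent call last):
  File "<stdin>", line 11, in <module>
    u, s, vh = gufunc(a, signature=signature)
               ~~~~~~^^^^^^^^^^^^^^^^^^^^^^^^
    raise LinAlgError("SVD did not converge")
numpy.linalg.LinAlgError: SVD did not converge
```

```bash
cat >> m.py <<'E'
def comp(m):
    n,l,s,_=cv2.connectedComponentsWithStats(m.astype(np.uint8)); 
    return l==1+np.argmax(s[1:,4]) if n>1 else m
def box(W,x0,x1,y0,y1,z0,z1):
    return comp((W[...,0]>x0)&(W[...,0]<x1)&(W[...,1]>y0)&(W[...,1]<y1)&(W[...,2]>z0)&(W[...,2]<z1))
E
python3 - <<'E'
from m import *
import numpy as np
for n in("scene","side"):
    d=np.load(n+"0.npz");W=d["W"]
    for nm,b in dict(wal=(390,500,-390,-280,21,33),floor=(450,680,-150,150,12,22),body=(420,700,-160,160,8,90),rim=(420,640,-160,160,52,86),lid=(580,760,-200,200,110,270)).items():
        t=W[box(W,*b)]; print(n,nm,len(t),*rect(t),np.percentile(t,[1,50,99],axis=0).round(0).tolist())
        if nm=="lid":
            u,s,v=np.linalg.svd(t-np.median(t,0),full_matrices=False);print(v[2].round(3), np.degrees(np.arctan2(v[2][1],v[2][0])))
E
```

```text
scene wal 468 [ 440.5 -330.7] [63.7 37. ] 62.7 [[413.0, -364.0, 22.0], [439.0, -333.0, 26.0], [466.0, -299.0, 29.0]]
scene floor 1120 [567.9 -16.1] [117.6 107.2] 3.7 [[512.0, -66.0, 13.0], [568.0, -16.0, 17.0], [627.0, 38.0, 22.0]]
scene body 4518 [539.3 -38.2] [212.8 162.3] 4.1 [[434.0, -122.0, 11.0], [546.0, -43.0, 41.0], [643.0, 39.0, 88.0]]
scene rim 1588 [537.9 -39.1] [210.  160.1] 4.4 [[434.0, -121.0, 52.0], [506.0, -51.0, 65.0], [639.0, 40.0, 85.0]]
scene lid 2624 [648.  -29.9] [ 23.7 166.6] 3.0 [[635.0, -111.0, 112.0], [646.0, -37.0, 186.0], [658.0, 49.0, 258.0]]
[-0.994 -0.074  0.077] -175.74814323144267
side wal 339 [ 443.9 -327.6] [66.  37.1] 64.5 [[417.0, -361.0, 22.0], [443.0, -331.0, 28.0], [470.0, -295.0, 32.0]]
side floor 1013 [551.3  -6.8] [154.   97.3] 2.6 [[476.0, -50.0, 14.0], [552.0, -7.0, 19.0], [626.0, 40.0, 22.0]]
side body 3574 [546.1  -7.3] [249.  219.2] 90.0 [[439.0, -120.0, 10.0], [546.0, -32.0, 38.0], [644.0, 43.0, 87.0]]
side rim 1165 [540.2 -36.6] [205.1 162.9] 3.3 [[439.0, -119.0, 52.0], [529.0, -56.0, 65.0], [639.0, 43.0, 84.0]]
side lid 1111 [651.3 -28.3] [ 21.  168.4] 3.9 [[638.0, -110.0, 112.0], [649.0, -43.0, 192.0], [664.0, 51.0, 262.0]]
[ 0.993  0.082 -0.082] 4.741653232511402
```

Request:
{"op": "arm_command", "data": {"deltas": [{"dx": 0.027, "dy": -0.034}, {"dx": 0.027, "dy": -0.034}, {"dx": 0.027, "dy": -0.034}, {"dx": 0.027, "dy": -0.034}, {"dx": 0.027, "dy": -0.034}, {"dx": 0.027, "dy": -0.034}, {"dx": 0.027, "dy": -0.034}, {"dx": 0.027, "dy": -0.034}, {"dx": 0.027, "dy": -0.034}, {"dx": 0.027, "dy": -0.034}, {"dy": -0.045, "yaw": -8}, {"dy": -0.045, "yaw": -8}, {"dy": -0.045, "yaw": -8}, {"dy": -0.045, "yaw": -8}, {"dy": -0.045, "yaw": -8}, {"dy": -0.045, "yaw": -8}, {"dy": -0.045, "yaw": -8}, {"dy": -0.045, "yaw": -8}, {"dy": -0.045, "yaw": -8}, {"dy": -0.045, "yaw": -8}], "gripper": 0.095}}

```text
$.deltas[0]: bad value
```

Request:
{"op": "arm_command", "data": {"deltas": [{"dx": -0.008, "dy": -0.04, "yaw": -8}, {"dx": -0.009, "dy": -0.04, "yaw": -8}, {"dx": -0.009, "dy": -0.04}, {"dx": -0.009, "dy": 0}, {"dx": 0}, {"dx": 0}, {"dx": 0}]}}

```text
$.deltas[0]: bad value
```

```bash
python3 - <<'E'
from m import *
s=state(); print(s["t"],s["eef_pos"].round(1) if hasattr(s["eef_pos"],'round') else s["eef_pos"],np.degrees(s["tcp_rot"]),s["ft_force"])
c,W=cam("wrist"); print(np.round(c["extrinsics"],2).tolist())
cv2.imwrite("pics/w1.png",cv2.cvtColor(c["color"],cv2.COLOR_RGB2BGR))
t=W[box(W,390,500,-390,-280,20,34)]; print(len(t),rect(t),np.median(t,0))
E
```

```text
0.1 [207.  589.5 233.1] [-1.79946431e+02 -6.78924733e-03  1.60644574e+02] [ 1.09988764 -0.04591716 -0.38677349]
[[0.33, -0.9, -0.28, 129.06], [0.94, 0.31, 0.1, 617.07], [-0.0, -0.29, 0.96, 385.26], [0.0, 0.0, 0.0, 1.0]]
0 0 [nan nan nan]
  return _methods._mean(a, axis=axis, dtype=dtype,
  ret = um.true_divide(
```

View pics/w1.png

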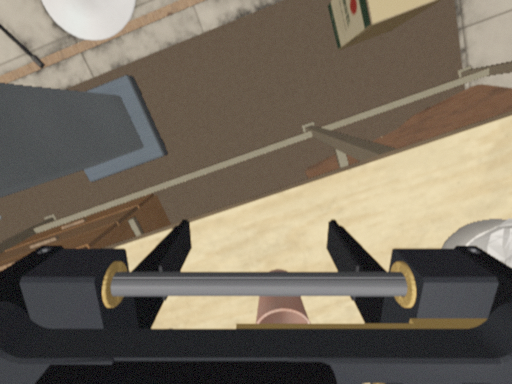

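The picture is still from the start pose: both moves were refused because every row must have all four keys. The finger pads show at (180,235) and (340,235), with a pink cup between them at (280,300).

Request:
{"op": "arm_command", "data": {"deltas": [{"dx": 0.027, "dy": -0.034, "dz": 0, "yaw": 0}, {"dx": 0.027, "dy": -0.034, "dz": 0, "yaw": 0}, {"dx": 0.027, "dy": -0.034, "dz": 0, "yaw": 0}, {"dx": 0.027, "dy": -0.034, "dz": 0, "yaw": 0}, {"dx": 0.027, "dy": -0.034, "dz": 0, "yaw": 0}, {"dx": 0.027, "dy": -0.034, "dz": 0, "yaw": 0}, {"dx": 0.027, "dy": -0.034, "dz": 0, "yaw": 0}, {"dx": 0.027, "dy": -0.034, "dz": 0, "yaw": 0}, {"dx": 0.027, "dy": -0.034, "dz": 0, "yaw": 0}, {"dx": 0.027, "dy": -0.034, "dz": 0, "yaw": 0}, {"dx": 0, "dy": -0.045, "dz": 0, "yaw": -8}, {"dx": 0, "dy": -0.045, "dz": 0, "yaw": -8}, {"dx": 0, "dy": -0.045, "dz": 0, "yaw": -8}, {"dx": 0, "dy": -0.045, "dz": 0, "yaw": -8}, {"dx": 0, "dy": -0.045, "dz": 0, "yaw": -8}, {"dx": 0, "dy": -0.045, "dz": 0, "yaw": -8}, {"dx": 0, "dy": -0.045, "dz": 0, "yaw": -8}, {"dx": 0, "dy": -0.045, "dz": 0, "yaw": -8}, {"dx": 0, "dy": -0.045, "dz": 0, "yaw": -8}, {"dx": 0, "dy": -0.045, "dz": 0, "yaw": -8}], "gripper": 0.095}}

```text
t: 2.15
eef_pos: [476.7, -202.2, 233.6]
tcp_rot: [3.142, -0.0, 1.402]
ft_force: [0.5, 0.0, 0.9]
opening: 1.002
grip_force: 0.0
```

Request:
{"op": "arm_command", "data": {"deltas": [{"dx": -0.008, "dy": -0.04, "dz": 0, "yaw": -8}, {"dx": -0.009, "dy": -0.04, "dz": 0, "yaw": -8}, {"dx": -0.009, "dy": -0.04, "dz": 0, "yaw": 0}, {"dx": -0.009, "dy": 0, "dz": 0, "yaw": 0}, {"dx": 0, "dy": 0, "dz": 0, "yaw": 0}, {"dx": 0, "dy": 0, "dz": 0, "yaw": 0}]}}

```text
t: 2.75
eef_pos: [442.2, -319.6, 233.7]
tcp_rot: [-3.141, -0.0, 1.128]
ft_force: [0.7, -0.0, -0.0]
opening: 1.003
grip_force: 0.0
```

```bash
python3 - <<'E'
from m import *
s=state(); print(s["t"],s["eef_pos"].round(1),np.degrees(s["tcp_rot"]),s["ft_force"])
c,W=cam("wrist")
cv2.imwrite("pics/w2.png",cv2.cvtColor(c["color"],cv2.COLOR_RGB2BGR))
t=W[box(W,390,500,-390,-280,20,34)]; print(len(t),rect(t),np.percentile(t,[1,50,99],axis=0))
E
```

```text
2.75 [ 442.2 -319.6  233.7] [-1.79992108e+02 -1.39591132e-02  6.46556893e+01] [ 0.67004227 -0.01741836 -0.03826443]
1158 (array([ 443.3, -328.8]), array([62.2, 35.4]), 64.3) [[ 417.81706315 -360.08706602   21.66024002]
 [ 443.41442382 -327.40554812   26.78807192]
 [ 468.40842973 -296.25418569   28.49563191]]
```

View pics/w2.png

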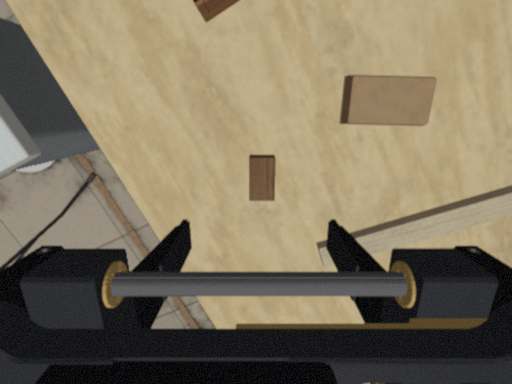

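The walnut blank is at (262,178), square to the jaws. The sanding block at (388,100) and the plank are clear of them.

Request:
{"op": "arm_command", "data": {"deltas": [{"dx": 0.001, "dy": -0.009, "dz": -0.04, "yaw": 0}, {"dx": 0, "dy": 0, "dz": -0.04, "yaw": 0}, {"dx": 0, "dy": 0, "dz": -0.04, "yaw": 0}, {"dx": 0, "dy": 0, "dz": -0.03, "yaw": 0}, {"dx": 0, "dy": 0, "dz": -0.03, "yaw": 0}, {"dx": 0, "dy": 0, "dz": -0.02, "yaw": 0}, {"dx": 0, "dy": 0, "dz": -0.011, "yaw": 0}, {"dx": 0, "dy": 0, "dz": 0, "yaw": 0}, {"dx": 0, "dy": 0, "dz": 0, "yaw": 0}]}}

```text
t: 3.7
eef_pos: [443.7, -329.2, 23.4]
tcp_rot: [3.141, 0.0, 1.129]
ft_force: [-0.2, -0.8, 0.0]
opening: 0.997
grip_force: 0.0
```

Request:
{"op": "arm_command", "data": {"deltas": [{"dx": 0, "dy": 0, "dz": 0, "yaw": 0}, {"dx": 0, "dy": 0, "dz": 0, "yaw": 0}, {"dx": 0, "dy": 0, "dz": 0, "yaw": 0}, {"dx": 0, "dy": 0, "dz": 0, "yaw": 0}, {"dx": 0, "dy": 0, "dz": 0, "yaw": 0}, {"dx": 0, "dy": 0, "dz": 0, "yaw": 0}, {"dx": 0, "dy": 0, "dz": 0, "yaw": 0}, {"dx": 0, "dy": 0, "dz": 0, "yaw": 0}, {"dx": 0, "dy": 0, "dz": 0, "yaw": 0}, {"dx": 0, "dy": 0, "dz": 0, "yaw": 0}], "gripper": 0.02}}

```text
t: 4.7
eef_pos: [443.1, -329.3, 22.6]
tcp_rot: [-3.142, -0.0, 1.128]
ft_force: [-0.1, -0.1, -0.9]
opening: 0.376
grip_force: 30.0
```

Request:
{"op": "arm_command", "data": {"deltas": [{"dx": 0, "dy": 0, "dz": 0.03, "yaw": 0}, {"dx": 0, "dy": 0, "dz": 0.04, "yaw": 0}, {"dx": 0, "dy": 0, "dz": 0.04, "yaw": 0}, {"dx": 0, "dy": 0.02, "dz": 0.04, "yaw": -8}, {"dx": 0.005, "dy": 0.03, "dz": 0, "yaw": -8}, {"dx": 0.005, "dy": 0.03, "dz": 0, "yaw": -8}, {"dx": 0.005, "dy": 0.03, "dz": 0, "yaw": -8}, {"dx": 0.005, "dy": 0.03, "dz": 0, "yaw": -8}, {"dx": 0.005, "dy": 0.03, "dz": 0, "yaw": -8}, {"dx": 0.005, "dy": 0.03, "dz": 0, "yaw": -8}, {"dx": 0.005, "dy": 0.02, "dz": 0, "yaw": -4}, {"dx": 0.01, "dy": 0.02, "dz": 0, "yaw": 0}, {"dx": 0, "dy": 0, "dz": 0, "yaw": 0}, {"dx": 0, "dy": 0, "dz": 0, "yaw": 0}]}}

```text
t: 6.1
eef_pos: [488.0, -89.2, 172.6]
tcp_rot: [3.141, 0.0, 0.082]
ft_force: [-0.6, -0.6, -0.5]
opening: 0.378
grip_force: 30.0
```

```bash
python3 - <<'E'
from m import *
s=state(); print(s["t"],s["eef_pos"].round(1),np.degrees(s["tcp_rot"]),s["ft_force"],s["opening"],s["joints"])
c,W=cam("wrist")
cv2.imwrite("pics/w3.png",cv2.cvtColor(c["color"],cv2.COLOR_RGB2BGR))
for nm,b in dict(floor=(450,680,-150,150,11,22),rim=(400,640,-160,160,50,90)).items():
    t=W[box(W,*b)]; print(nm,len(t),rect(t),np.percentile(t,[1,50,99],axis=0).round(0).tolist())
E
```

```text
6.1 [488.  -89.2 172.6] [1.79993563e+02 1.51719358e-02 4.72281250e+00] [-0.60424586 -0.58115412 -0.53108497] 0.3777322110608544 [-3.13904197e-01  3.89967116e-01  1.93939832e+00 -2.83578656e-04
  8.12428141e-01  1.17465854e+00]
floor 18780 (array([547. , -34.9]), array([160.9, 141.5]), 4.2) [[467.0, -105.0, 15.0], [558.0, -33.0, 17.0], [628.0, 37.0, 20.0]]
rim 9845 (array([540.7, -38.3]), array([205.9, 160.2]), 6.1) [[441.0, -115.0, 51.0], [580.0, -6.0, 65.0], [640.0, 44.0, 89.0]]
```

View pics/w3.png

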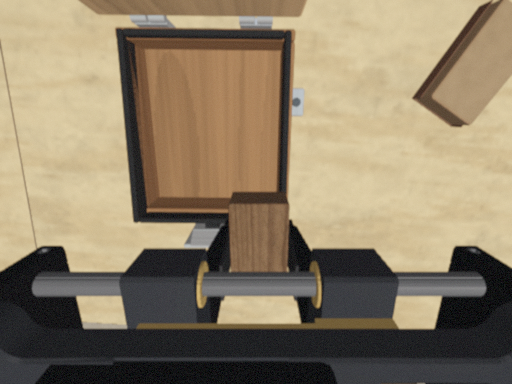

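The case's floor is fully visible (columns 145–285, rows 40–213), the blank is in the jaws at (258,230), and the latch is at (205,235).

Request:
{"op": "arm_command", "data": {"deltas": [{"dx": 0.02, "dy": 0.018, "dz": 0, "yaw": 0}, {"dx": 0.02, "dy": 0.018, "dz": 0, "yaw": 0}, {"dx": 0.019, "dy": 0.018, "dz": 0, "yaw": 0}, {"dx": 0, "dy": 0, "dz": -0.03, "yaw": 0}, {"dx": 0, "dy": 0, "dz": -0.03, "yaw": 0}, {"dx": 0, "dy": 0, "dz": -0.03, "yaw": 0}, {"dx": 0, "dy": 0, "dz": -0.02, "yaw": 0}, {"dx": 0, "dy": 0, "dz": -0.01, "yaw": 0}, {"dx": 0, "dy": 0, "dz": -0.007, "yaw": 0}, {"dx": 0, "dy": 0, "dz": -0.003, "yaw": 0}, {"dx": 0, "dy": 0, "dz": 0, "yaw": 0}, {"dx": 0, "dy": 0, "dz": 0, "yaw": 0}, {"dx": 0, "dy": 0, "dz": 0, "yaw": 0}]}}

```text
t: 7.45
eef_pos: [547.4, -35.4, 43.3]
tcp_rot: [3.141, -0.001, 0.081]
ft_force: [0.4, 0.1, -0.0]
opening: 0.377
grip_force: 30.0
```

Request:
{"op": "arm_command", "data": {"deltas": [{"dx": 0, "dy": 0, "dz": -0.002, "yaw": 0}, {"dx": 0, "dy": 0, "dz": -0.001, "yaw": 0}, {"dx": 0, "dy": 0, "dz": -0.0005, "yaw": 0}, {"dx": 0, "dy": 0, "dz": 0, "yaw": 0}, {"dx": 0, "dy": 0, "dz": 0, "yaw": 0}]}}

```text
t: 7.95
eef_pos: [547.1, -35.3, 39.2]
tcp_rot: [3.142, 0.0, 0.081]
ft_force: [-0.1, 0.2, -0.5]
opening: 0.379
grip_force: 30.0
```

Request:
{"op": "arm_command", "data": {"deltas": [{"dx": 0, "dy": 0, "dz": -0.0005, "yaw": 0}, {"dx": 0, "dy": 0, "dz": 0, "yaw": 0}, {"dx": 0, "dy": 0, "dz": 0, "yaw": 0}]}}

```text
t: 8.25
eef_pos: [547.1, -35.3, 38.6]
tcp_rot: [3.142, 0.0, 0.081]
ft_force: [-0.1, 0.3, -1.6]
opening: 0.376
grip_force: 30.0
```

Request:
{"op": "arm_command", "data": {"deltas": [{"dx": 0, "dy": 0, "dz": 0, "yaw": 0}, {"dx": 0, "dy": 0, "dz": 0, "yaw": 0}, {"dx": 0, "dy": 0, "dz": 0, "yaw": 0}, {"dx": 0, "dy": 0, "dz": 0, "yaw": 0}, {"dx": 0, "dy": 0, "dz": 0, "yaw": 0}, {"dx": 0, "dy": 0, "dz": 0, "yaw": 0}], "gripper": 0.06}}

```text
t: 8.85
eef_pos: [547.1, -35.3, 38.7]
tcp_rot: [3.141, -0.0, 0.081]
ft_force: [0.4, -0.0, -0.8]
opening: 0.63
grip_force: 0.0
```

Request:
{"op": "arm_command", "data": {"deltas": [{"dx": 0, "dy": 0, "dz": 0.02, "yaw": 0}, {"dx": 0, "dy": 0, "dz": 0.04, "yaw": 0}, {"dx": -0.01, "dy": 0, "dz": 0.04, "yaw": 0}, {"dx": -0.02, "dy": 0, "dz": 0.04, "yaw": 0}, {"dx": -0.03, "dy": 0, "dz": 0.04, "yaw": 0}, {"dx": -0.03, "dy": 0, "dz": 0.04, "yaw": 0}, {"dx": 0, "dy": 0, "dz": 0.04, "yaw": 0}, {"dx": 0, "dy": 0, "dz": 0, "yaw": 0}, {"dx": 0, "dy": 0, "dz": 0, "yaw": 0}]}}

```text
t: 9.75
eef_pos: [457.1, -35.3, 299.1]
tcp_rot: [3.141, -0.002, 0.081]
ft_force: [-0.1, 0.1, -1.4]
opening: 0.631
grip_force: 0.0
```

```bash
python3 - <<'E'
from m import *
s=state(); print(s["t"],s["eef_pos"].round(1),np.degrees(s["tcp_rot"])[2],s["ft_force"],s["opening"])
c,W=cam("wrist")
cv2.imwrite("pics/w4.png",cv2.cvtColor(c["color"],cv2.COLOR_RGB2BGR))
for nm,b in dict(block=(480,610,-80,20,34,49),lidtop=(560,740,-150,80,200,290),lid=(560,740,-150,80,110,290)).items():
    t=W[box(W,*b)]; print(nm,len(t),len(t) and (rect(t),np.percentile(t,[1,50,99],axis=0).round(0).tolist()))
E
```

```text
9.75 [457.1 -35.3 299.1] 4.642824797742679 [-0.11893003  0.1119235  -1.36131104] 0.631382338116254
block 1107 ((array([547.5, -35.3]), array([61. , 35.9]), 4.5), [[517.0, -54.0, 41.0], [549.0, -35.0, 43.0], [578.0, -16.0, 45.0]])
lidtop 0 0
lid 2456 ((array([642.4, -28.3]), array([  4. , 162.2]), 4.3), [[636.0, -107.0, 111.0], [643.0, -31.0, 130.0], [649.0, 50.0, 147.0]])
```

View pics/w4.png

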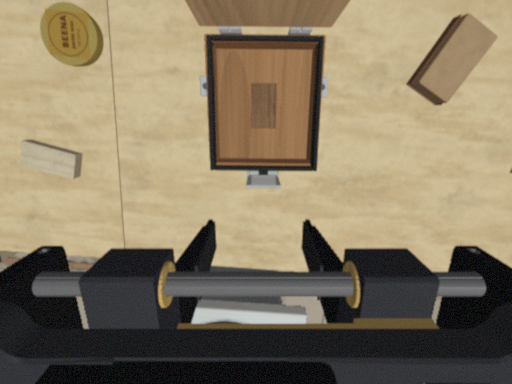

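The blank lies flat and released in the middle of the case at (263,105), and the lid at (268,10) is still upright. Next I close the jaws and go over behind the lid.

Request:
{"op": "arm_command", "data": {"deltas": [{"dx": 0, "dy": 0, "dz": 0.03, "yaw": 0}, {"dx": 0.03, "dy": 0, "dz": 0.01, "yaw": 0}, {"dx": 0.04, "dy": 0.001, "dz": 0, "yaw": 0}, {"dx": 0.04, "dy": 0.001, "dz": 0, "yaw": 0}, {"dx": 0.04, "dy": 0.001, "dz": 0, "yaw": 0}, {"dx": 0.04, "dy": 0.004, "dz": 0, "yaw": 0}, {"dx": 0.04, "dy": 0.004, "dz": 0, "yaw": 0}, {"dx": 0.015, "dy": 0, "dz": 0, "yaw": 0}, {"dx": 0, "dy": 0, "dz": -0.03, "yaw": 0}, {"dx": 0, "dy": 0, "dz": -0.04, "yaw": 0}, {"dx": 0, "dy": 0, "dz": -0.034, "yaw": 0}, {"dx": 0, "dy": 0, "dz": 0, "yaw": 0}, {"dx": 0, "dy": 0, "dz": 0, "yaw": 0}], "gripper": 0.0}}

```text
t: 11.1
eef_pos: [702.3, -24.3, 233.8]
tcp_rot: [-3.141, 0.002, 0.081]
ft_force: [-0.2, -0.8, 0.8]
opening: 0.005
grip_force: 0.0
```

Request:
{"op": "arm_command", "data": {"deltas": [{"dx": -0.008, "dy": 0, "dz": 0, "yaw": 0}, {"dx": -0.008, "dy": 0, "dz": 0, "yaw": 0}, {"dx": -0.006, "dy": 0, "dz": 0, "yaw": 0}, {"dx": -0.005, "dy": 0, "dz": 0, "yaw": 0}, {"dx": -0.005, "dy": 0, "dz": 0, "yaw": 0}, {"dx": -0.005, "dy": 0, "dz": 0, "yaw": 0}]}}

```text
t: 11.7
eef_pos: [665.1, -24.4, 235.3]
tcp_rot: [3.141, -0.002, 0.081]
ft_force: [2.3, -1.5, 1.6]
opening: 0.005
grip_force: 1.1
```

Request:
{"op": "arm_command", "data": {"deltas": [{"dx": -0.01, "dy": -0.001, "dz": 0, "yaw": 0}, {"dx": -0.01, "dy": -0.001, "dz": 0, "yaw": 0}, {"dx": -0.01, "dy": -0.001, "dz": 0, "yaw": 0}, {"dx": -0.012, "dy": -0.001, "dz": -0.001, "yaw": 0}, {"dx": -0.012, "dy": -0.001, "dz": -0.002, "yaw": 0}, {"dx": -0.012, "dy": -0.001, "dz": -0.004, "yaw": 0}, {"dx": -0.013, "dy": -0.001, "dz": -0.005, "yaw": 0}, {"dx": -0.011, "dy": -0.001, "dz": -0.006, "yaw": 0}, {"dx": -0.011, "dy": -0.001, "dz": -0.006, "yaw": 0}, {"dx": -0.012, "dy": -0.001, "dz": -0.007, "yaw": 0}, {"dx": 0, "dy": 0, "dz": 0, "yaw": 0}]}}

```text
t: 12.8
eef_pos: [550.0, -34.3, 203.0]
tcp_rot: [-3.141, 0.003, 0.081]
ft_force: [0.7, -0.5, -0.2]
opening: 0.003
grip_force: 0.0
```

Request:
{"op": "arm_command", "data": {"deltas": [{"dx": -0.009, "dy": -0.001, "dz": -0.009, "yaw": 0}, {"dx": -0.009, "dy": -0.001, "dz": -0.009, "yaw": 0}, {"dx": -0.008, "dy": 0, "dz": -0.01, "yaw": 0}, {"dx": -0.006, "dy": -0.001, "dz": -0.009, "yaw": 0}, {"dx": -0.006, "dy": 0, "dz": -0.009, "yaw": 0}, {"dx": -0.006, "dy": 0, "dz": -0.009, "yaw": 0}, {"dx": -0.004, "dy": -0.001, "dz": -0.01, "yaw": 0}, {"dx": -0.004, "dy": 0, "dz": -0.01, "yaw": 0}, {"dx": 0, "dy": 0, "dz": 0, "yaw": 0}, {"dx": 0, "dy": 0, "dz": 0, "yaw": 0}]}}

```text
t: 13.8
eef_pos: [500.2, -38.3, 128.5]
tcp_rot: [-3.142, 0.001, 0.081]
ft_force: [0.4, -1.7, 0.3]
opening: 0.002
grip_force: 0.0
```

```bash
python3 - <<'E'
from m import *
s=state(); print(s["t"],s["eef_pos"].round(1),s["ft_force"])
c,W=cam("side")
cv2.imwrite("pics/s5.png",cv2.resize(cv2.cvtColor(c["color"],cv2.COLOR_RGB2BGR)[120:300,130:330],None,fx=3,fy=3))
E
```

```text
13.8 [500.2 -38.3 128.5] [ 0.36215093 -1.7094149   0.30017013]
```

View pics/s5.png

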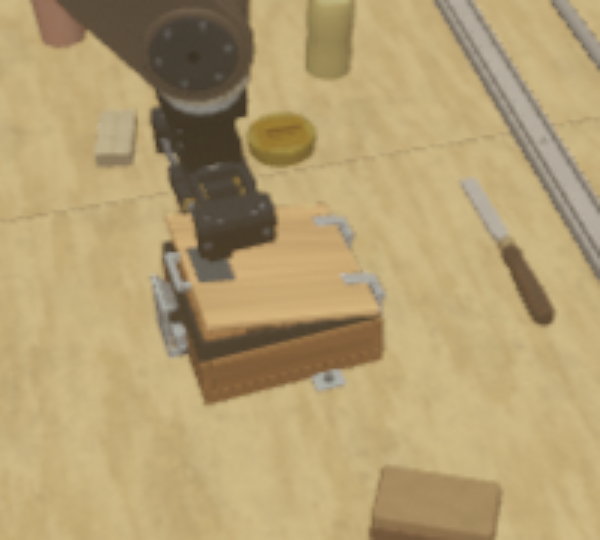

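The lid has come down to about 0.2 rad. The grey thumb plate at (212,265) is right under the closed fingers, and the latch is at (168,305).

Request:
{"op": "arm_command", "data": {"deltas": [{"dx": -0.005, "dy": -0.001, "dz": -0.004, "yaw": 0}, {"dx": -0.004, "dy": 0, "dz": -0.004, "yaw": 0}, {"dx": -0.002, "dy": 0, "dz": -0.004, "yaw": 0}, {"dx": 0, "dy": 0, "dz": -0.003, "yaw": 0}, {"dx": 0, "dy": 0, "dz": -0.002, "yaw": 0}, {"dx": 0, "dy": 0, "dz": -0.001, "yaw": 0}, {"dx": 0, "dy": 0, "dz": 0, "yaw": 0}]}}

```text
t: 14.55
eef_pos: [489.2, -39.3, 110.5]
tcp_rot: [3.142, 0.0, 0.081]
ft_force: [-0.4, -0.4, -0.5]
opening: 0.006
grip_force: 0.0
```

Request:
{"op": "arm_command", "data": {"deltas": [{"dx": 0, "dy": 0, "dz": -0.001, "yaw": 0}, {"dx": 0, "dy": 0, "dz": -0.001, "yaw": 0}, {"dx": 0, "dy": 0, "dz": -0.001, "yaw": 0}, {"dx": 0, "dy": 0, "dz": 0, "yaw": 0}]}}

```text
t: 14.95
eef_pos: [489.1, -39.3, 107.6]
tcp_rot: [3.141, 0.0, 0.081]
ft_force: [-0.9, -1.2, 0.8]
opening: 0.004
grip_force: 0.6
```

Request:
{"op": "arm_command", "data": {"deltas": [{"dx": 0, "dy": 0, "dz": -0.001, "yaw": 0}, {"dx": 0, "dy": 0, "dz": -0.001, "yaw": 0}, {"dx": 0, "dy": 0, "dz": 0, "yaw": 0}]}}

```text
t: 15.25
eef_pos: [489.0, -39.3, 106.0]
tcp_rot: [3.141, 0.0, 0.081]
ft_force: [-2.4, -0.6, 7.7]
opening: 0.004
grip_force: 3.6
```

Request:
{"op": "arm_command", "data": {"deltas": [{"dx": 0, "dy": 0, "dz": -0.001, "yaw": 0}, {"dx": 0, "dy": 0, "dz": -0.001, "yaw": 0}, {"dx": 0, "dy": 0, "dz": 0, "yaw": 0}]}}

```text
t: 15.55
eef_pos: [488.8, -39.3, 104.2]
tcp_rot: [3.141, 0.0, 0.081]
ft_force: [-4.1, -0.1, 12.4]
opening: 0.003
grip_force: 5.6
```

Request:
{"op": "arm_command", "data": {"deltas": [{"dx": 0, "dy": 0, "dz": -0.001, "yaw": 0}, {"dx": 0, "dy": 0, "dz": 0, "yaw": 0}]}}

```text
t: 15.75
eef_pos: [488.7, -39.3, 103.4]
tcp_rot: [3.141, 0.0, 0.081]
ft_force: [-5.7, -1.2, 15.0]
opening: 0.007
grip_force: 7.5
```

Request:
{"op": "arm_command", "data": {"deltas": [{"dx": 0, "dy": 0, "dz": -0.001, "yaw": 0}, {"dx": 0, "dy": 0, "dz": 0, "yaw": 0}]}}

```text
t: 15.95
eef_pos: [488.6, -39.3, 102.3]
tcp_rot: [3.141, 0.001, 0.081]
ft_force: [-4.4, -0.5, 13.1]
opening: 0.007
grip_force: 6.5
```

Request:
{"op": "arm_command", "data": {"deltas": [{"dx": 0, "dy": 0, "dz": -0.001, "yaw": 0}, {"dx": 0, "dy": 0, "dz": 0, "yaw": 0}]}}

```text
t: 16.15
eef_pos: [488.5, -39.3, 101.1]
tcp_rot: [3.142, 0.001, 0.081]
ft_force: [-4.7, -0.6, 12.0]
opening: 0.004
grip_force: 5.8
```

Request:
{"op": "arm_command", "data": {"deltas": [{"dx": 0, "dy": 0, "dz": -0.001, "yaw": 0}, {"dx": 0, "dy": 0, "dz": 0, "yaw": 0}]}}

```text
t: 16.35
eef_pos: [488.4, -39.3, 100.1]
tcp_rot: [3.142, 0.001, 0.081]
ft_force: [-5.7, -0.9, 11.8]
opening: 0.005
grip_force: 5.8
```

Request:
{"op": "arm_command", "data": {"deltas": [{"dx": 0, "dy": 0, "dz": -0.0005, "yaw": 0}, {"dx": 0, "dy": 0, "dz": 0, "yaw": 0}]}}

```text
t: 16.55
eef_pos: [488.3, -39.4, 99.7]
tcp_rot: [3.142, 0.001, 0.081]
ft_force: [-5.6, -1.1, 13.5]
opening: 0.004
grip_force: 6.3
```

Request:
{"op": "arm_command", "data": {"deltas": [{"dx": 0, "dy": 0, "dz": -0.0005, "yaw": 0}, {"dx": 0, "dy": 0, "dz": 0, "yaw": 0}]}}

```text
t: 16.75
eef_pos: [488.3, -39.3, 99.2]
tcp_rot: [3.142, 0.001, 0.081]
ft_force: [-7.1, -0.7, 13.2]
opening: 0.006
grip_force: 6.5
```

Request:
{"op": "arm_command", "data": {"deltas": [{"dx": 0, "dy": 0, "dz": -0.0005, "yaw": 0}, {"dx": 0, "dy": 0, "dz": 0, "yaw": 0}]}}

```text
t: 16.95
eef_pos: [488.3, -39.3, 98.7]
tcp_rot: [3.142, 0.002, 0.081]
ft_force: [-6.8, -1.4, 12.9]
opening: 0.005
grip_force: 6.6
```

Request:
{"op": "arm_command", "data": {"deltas": [{"dx": 0, "dy": 0, "dz": -0.0005, "yaw": 0}, {"dx": 0, "dy": 0, "dz": 0, "yaw": 0}]}}

```text
t: 17.15
eef_pos: [488.2, -39.3, 98.2]
tcp_rot: [3.142, 0.002, 0.081]
ft_force: [-7.7, -2.0, 12.9]
opening: 0.005
grip_force: 6.6
```

Request:
{"op": "arm_command", "data": {"deltas": [{"dx": 0, "dy": 0, "dz": -0.0005, "yaw": 0}, {"dx": 0, "dy": 0, "dz": 0, "yaw": 0}]}}

```text
t: 17.35
eef_pos: [488.2, -39.4, 97.6]
tcp_rot: [-3.142, 0.002, 0.081]
ft_force: [-8.1, -1.5, 13.2]
opening: 0.008
grip_force: 6.6
```

Request:
{"op": "arm_command", "data": {"deltas": [{"dx": 0, "dy": 0, "dz": -0.0005, "yaw": 0}, {"dx": 0, "dy": 0, "dz": 0, "yaw": 0}]}}

```text
t: 17.55
eef_pos: [488.1, -39.3, 97.1]
tcp_rot: [-3.142, 0.002, 0.081]
ft_force: [-7.4, -1.4, 13.3]
opening: -0.001
grip_force: 6.5
```

Request:
{"op": "arm_command", "data": {"deltas": [{"dx": 0, "dy": 0, "dz": -0.0005, "yaw": 0}, {"dx": 0, "dy": 0, "dz": -0.0005, "yaw": 0}, {"dx": 0, "dy": 0, "dz": 0, "yaw": 0}]}}

```text
t: 17.85
eef_pos: [488.1, -39.3, 96.1]
tcp_rot: [-3.142, 0.002, 0.081]
ft_force: [-7.6, -1.9, 12.1]
opening: 0.003
grip_force: 6.2
```

Request:
{"op": "arm_command", "data": {"deltas": [{"dx": 0, "dy": 0, "dz": -0.0005, "yaw": 0}, {"dx": 0, "dy": 0, "dz": 0, "yaw": 0}]}}

```text
t: 18.05
eef_pos: [488.0, -39.3, 95.5]
tcp_rot: [-3.141, 0.002, 0.081]
ft_force: [-7.0, -1.3, 12.7]
opening: 0.007
grip_force: 6.0
```

Request:
{"op": "arm_command", "data": {"deltas": [{"dx": 0, "dy": 0, "dz": -0.0005, "yaw": 0}, {"dx": 0, "dy": 0, "dz": 0, "yaw": 0}]}}

```text
t: 18.25
eef_pos: [488.0, -39.3, 95.1]
tcp_rot: [-3.142, 0.002, 0.081]
ft_force: [-7.5, -3.1, 13.4]
opening: 0.003
grip_force: 6.8
```

Request:
{"op": "arm_command", "data": {"deltas": [{"dx": 0, "dy": 0, "dz": -0.0005, "yaw": 0}, {"dx": 0, "dy": 0, "dz": 0, "yaw": 0}]}}

```text
t: 18.45
eef_pos: [488.0, -39.4, 94.9]
tcp_rot: [-3.142, 0.002, 0.081]
ft_force: [-9.2, -2.6, 18.2]
opening: 0.004
grip_force: 9.1
```

Request:
{"op": "arm_command", "data": {"deltas": [{"dx": 0, "dy": 0, "dz": -0.0005, "yaw": 0}, {"dx": 0, "dy": 0, "dz": 0, "yaw": 0}, {"dx": 0, "dy": 0, "dz": 0, "yaw": 0}]}}

```text
t: 18.75
eef_pos: [488.0, -39.3, 94.8]
tcp_rot: [3.142, 0.002, 0.081]
ft_force: [-10.8, -2.0, 25.2]
opening: 0.006
grip_force: 12.3
```

Request:
{"op": "arm_command", "data": {"deltas": [{"dx": 0, "dy": 0, "dz": 0.001, "yaw": 0}, {"dx": 0, "dy": 0, "dz": 0.001, "yaw": 0}, {"dx": 0, "dy": 0, "dz": 0.001, "yaw": 0}, {"dx": 0, "dy": 0, "dz": 0, "yaw": 0}]}}

```text
t: 19.15
eef_pos: [489.3, -39.3, 96.7]
tcp_rot: [3.141, -0.0, 0.081]
ft_force: [0.1, 0.6, -0.9]
opening: 0.005
grip_force: 0.0
```

Contact was lost after backing off about 2 mm, so the lid is held. I'll withdraw fully and check.

Request:
{"op": "arm_command", "data": {"deltas": [{"dx": 0, "dy": 0, "dz": 0.02, "yaw": 0}, {"dx": 0, "dy": 0, "dz": 0.04, "yaw": 0}, {"dx": -0.01, "dy": 0, "dz": 0.04, "yaw": 0}, {"dx": -0.02, "dy": 0, "dz": 0.04, "yaw": 0}, {"dx": -0.02, "dy": 0, "dz": 0.04, "yaw": 0}, {"dx": 0, "dy": 0, "dz": 0.04, "yaw": 0}, {"dx": 0, "dy": 0, "dz": 0, "yaw": 0}, {"dx": 0, "dy": 0, "dz": 0, "yaw": 0}, {"dx": 0, "dy": 0, "dz": 0, "yaw": 0}, {"dx": 0, "dy": 0, "dz": 0, "yaw": 0}, {"dx": 0, "dy": 0, "dz": 0, "yaw": 0}]}}

```text
t: 20.25
eef_pos: [439.1, -39.3, 315.7]
tcp_rot: [-3.141, 0.002, 0.081]
ft_force: [1.2, -0.5, 0.4]
opening: 0.006
grip_force: 0.0
```

```bash
python3 - <<'E'
from m import *
s=state(); print(s["t"],s["eef_pos"].round(1),s["ft_force"])
for n in("wrist","scene"):
    c,W=cam(n)
    cv2.imwrite(f"pics/{n}6.png",cv2.cvtColor(c["color"],cv2.COLOR_RGB2BGR))
    t=W[box(W,520,635,-110,40,55,110)]; A=np.c_[t[:,:2]-[644,-28],np.ones(len(t))]; print(n,len(t),np.linalg.lstsq(A,t[:,2],rcond=None)[0].round(3))
E
```

```text
20.25 [439.1 -39.3 315.7] [ 1.22717636 -0.47976156  0.43082525]
wrist 10199 [-1.4000e-02 -2.0000e-03  7.3023e+01]
scene 1506 [-1.4000e-02 -3.0000e-03  7.2513e+01]
```

View pics/wrist6.png

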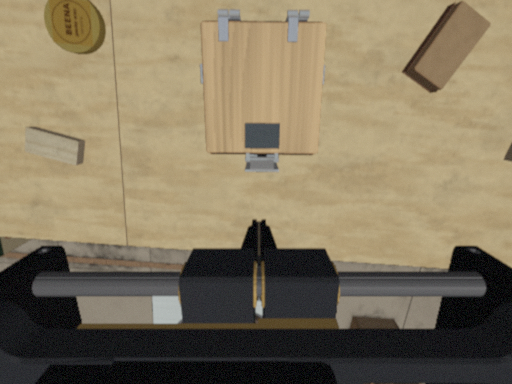

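The lid is shut at about 0.014 rad with the hook over the latch bar at (262,160), and the robot is clear of everything.

```bash
python3 -c "
from cell import job_done; print(job_done())"
```

```text
the job is handed in; nothing more can be done
None
```

The walnut blank is lying flat in the case, and the lid is shut and held by the hook at about 0.014 rad; the highest force I read while pressing was about 27 N, and the job was handed in at about 20 s.

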